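Slide a wet test panel into the curing stand

ROBOT

A 6-joint arm with a two-finger parallel gripper is mounted at the origin on the work surface. World frame = base frame: x ahead of the robot, y to its left, z up, the work surface at z = 0. Lengths are in m, angles in rad, forces in N, time in s.
With the tool pointing down it reaches from about 0.4 to 0.825 m from the base axis. Payload 7 kg.
Tool frame: the origin (TCP) lies at the very end of the fingers, on their centre line; the grasp point (between the pads) lies ctrl.grip_point_offset behind it (ctrl.grip_point_offset is the distance from the TCP to the grasp point, in m); z points along the fingers, y is the direction in which the jaws open and shut (so a half turn about z gives the same grasp; the last joint's range is limited). The gripper opens to 88 mm and grips with 3 to 60 N. Pads are 19 mm wide; open, the fingers measure 130 mm over their backs; the gripper's body (78 mm by 193 mm) begins 47 mm behind the grasp point.
Start: joints at [-0.977, 0.359, 0.012, 0, -1.224, -0.288], TCP at [0.203, -0.644, 0.227] pointing down, gripper open.
Joint ranges: [-3.07, 3.07], [-1.43, 2.12], [-1.02, 1.25], [-3.03, 1.67], [-3.05, -0], [-3.03, 3.03]. Speed limits (rad/s): [2.39, 2.39, 3.01, 3.14, 3.14, 3.14].

INTERFACE

Orientations are given as [roll, pitch, yaw] about the fixed x, y, z axes, in that order (R = Rz(yaw) Ry(pitch) Rx(roll)).
In Python, from bench import ctrl gives the robot as it stands. The module is installed in compiled form; this text tells all that it offers.
- The arm moves only by the tool send_rows, never from a script. Its argument "plan" is one flat list of numbers, 5 for each row, row after row: the closure, from 0 (fully open) to 1 (shut), then the shift along the tool's x, y, z in units of 0.15 m (1.0 is 0.15 m), then the turn about the tool's z in units of 45 degrees (1.0 is 45 degrees). A call has 1 to 20 rows; each row is the pose to reach, as a shift and turn from the pose measured when the call began, along the tool's axes at that moment; what a row does not reach only later rows make up. A row lasts 1/12 s, in which the tool goes at most 41.7 mm and 7.16 degrees, less where a joint would pass 70% of its speed; a pose out of reach is approached as far as the arm can. A call with a number of a shift or a turn outside -1 to 1 is refused whole. A call with a gripper value outside its range is refused whole. The fingers move at their own pace and stop on an object; "grip_force" is the grip in N (left out, the last holds). Time passes only in rows, so rows that repeat a pose let the fingers close. It gives the time, the measured TCP pose, the force and the opening at its end, in the units of the state.
- ctrl.sense(): the state, without advancing time (a new reading comes with each control period).
- ctrl.get_image(name): name is "scene" or "top" or "wrist"; returns a dict with "color" (480x640x3 uint8, blue, green, red), "fov_y" (degrees; the focal length in pixels is half the picture's height over the tangent of half this angle, whatever the lens; pixels are square), "cx", "cy" (the principal point, pixels), "R" (3x3) and "t" (3): a world point X has camera coordinates R X + t; the wrist camera has in their place "T_tool_cam" (4x4, takes a point from camera to tool coordinates, whose origin is the TCP and whose axes are the flange's). Camera axes: x right, y down, z forward; pixel columns grow to the right and rows downward; lengths in m; the calibration is good to about 2 mm. A picture is of the moment at which its call begins: read the wrist's pose just before it. There is no depth.
- ctrl.sign_off(): hands the job in, once; it reports no verdict.
The state is a dict: "t": time; "joints": joint angles; "qd": joint speeds; "effort": joint torques, N m; "eef_pos": TCP position; "tool_rot": TCP orientation; "contact_force": force on the tool from outside, world axes, zero at the start; "torque": the same for the moment, N m; "grip_width": finger opening in m.
Only numpy, scipy, OpenCV 4.12 (cv2) and the standard library are available. Lean on these libraries where they do the work, as an engineer would, in place of code of your own. Each camera call takes 0.05 s, during which the arm holds its last target.

TASK

The paint on the test panel is still wet. Without lifting the carrier board it lies on or touching the paint, push the board along the bench with your fingertips through the narrow mouth between the two black guide shoes of the infrared curing stand, until its front edge sits square against the yellow stop bar in front of the lamp. Leave the beaker, the lidded cup and the red cap where they are.

Things in the scene. Friction and masses are not known exactly. Their poses are not given: they have to be found in the camera images.
- carrier: loose flat carrier board, plywood with aluminium edging: 160 mm long (its x axis), 104 mm wide (y), 22 mm high, upright sides; a 5 mm wide raised edge runs round its top, 6 mm above the plywood. About 0.4 kg, it slides flat on the bench (friction varies). Origin: centre of its underside. Its +x end is the front, which goes in first
- panel: sheet-metal test panel with wet yellow-orange paint, 146 x 90 x 3 mm, lying loose in the top of the carrier board, its painted face 3 mm below the top of the raised edge; about 0.13 kg. It rides along with the board. Origin: centre of its underside, x axis along its length
- stand: infrared curing stand fixed to the bench: a low yellow U-shaped frame, open towards the carrier board, two side rails 25 mm high and 132 mm apart inside; a red lamp head on two posts at the closed end, beyond x = 190 mm, 0.32 m high. Frame and bolt lugs reach y = +-120 mm. Origin: at bench level midway between the two black guide shoes; x axis points into the stand, z up
- mouth (a point): middle of the mouth of the stand, at half height (16 mm) of the two black guide shoes. Same axes as the stand. Shoes: fixed, 32 mm high, 26 mm wide, from x = -27 to +27 mm, ends rounded to 13 mm radius; clear gap between them 110 mm (y = -55 to +55 mm), so the board has 3 mm each side
- stop (a point): middle of the stop bar's face, 12.5 mm above the bench, 193 mm beyond the mouth; bar 25 mm high, fixed. Same axes as the stand. With the board home its centre is 80 mm before this face and its rear edge 33 mm past the middle of the mouth, just past the shoes, so the pushing fingers must follow it between the shoes
- beaker: bystander: open olive-brown plastic mixing beaker, 86 mm across, 115 mm high, beside the stand. Origin: centre of its underside
- guncup: bystander: ochre spray-gun cup with dark green screw collar, 78 mm across, 118 mm high, beside the stand. Origin: centre of its underside
- cap: bystander: small red plastic plug cap, 32 mm across, 26 mm high, beside the stand. Origin: centre of its underside
Things that resemble listed ones, but are neither listed nor needed, are in the scene too. Of the things that look like the carrier, the larger one is meant. There is more than one size of the panel; the one meant has the size given above.

How it is judged:
By the outcome, as a careful person would: the job done as asked, in the order asked, and still so for the second after the job is handed in, with the robot touching nothing.
It also fails if it takes over 70 s, if anything falls off the work surface, if the arm or the gripper's body presses on something with over 40 N, if the wrist force passes 120 N, or if a joint passes its speed limit or range.

## Working session

There is one attempt and no reset: what is moved stays moved. The work goes in short steps, Python scripts to look and compute and a tool call to move; the robot and the scene stay as the last step left them, time stands still between calls to the robot, and variables do not carry over. Pictures are saved under pics/ and viewed, and the job is handed in when it is done.

Besides the shell and the picture viewer there is one more tool, called after "Call:" as name(argument=value, ...), one argument or row to a line, values as JSON. send_rows: Moves the arm, as the interface text tells. Its arguments: {"type":"object","properties":{"plan":{"type":"array","items":{"type":"number"}},"grip_force":{"type":"number"}},"required":["plan"]}

```bash
mkdir -p pics; python3 - <<'E'
from bench import ctrl
import cv2
s=ctrl.sense(); print({k:(v if not hasattr(v,'round') else v) for k,v in s.items()}); print(ctrl.grip_point_offset)
for n in ["scene","top","wrist"]:
    d=ctrl.get_image(n); cv2.imwrite(f"pics/{n}0.png",d["color"]); print(n,{k:v for k,v in d.items() if k!="color"})
E
```

```text
{'t': 0.0, 'joints': array([-9.76918546e-01,  3.59421013e-01,  1.10953242e-02, -3.49510505e-04,
       -1.22408397e+00, -2.88075486e-01]), 'qd': array([ 0.00143036,  0.00136373, -0.00018793, -0.00061596, -0.0019086 ,
       -0.0004868 ]), 'effort': array([-4.32962734e-04, -5.82717025e+01,  2.93055689e+01,  6.99732721e+00,
        6.94759452e-03, -1.13790884e-04]), 'eef_pos': array([ 0.20303907, -0.6432511 ,  0.22561659]), 'tool_rot': array([ 3.13995245e+00, -1.43380616e-04, -2.83590927e+00]), 'contact_force': array([-0.04866348,  0.49547946,  0.41365101]), 'torque': array([ 0.00999971, -0.00817516,  0.00033993]), 'grip_width': 0.08758969286591466}
0.0188
scene {'fov_y': 46.29529748423688, 'cx': 324.34634972789144, 'cy': 239.72409800183874, 'R': array([[ 0.53531501,  0.84457747,  0.01125747],
       [ 0.45517014, -0.27722016, -0.84614959],
       [-0.71151809,  0.45808064, -0.53282656]]), 't': array([-0.30994984, -0.20851827,  1.41584538])}
top {'fov_y': 45.56880798648419, 'cx': 315.83013788052995, 'cy': 232.43004885592072, 'R': array([[-0.03255738, -0.9994689 , -0.00139326],
       [-0.97863044,  0.03216169, -0.20309627],
       [ 0.20303322, -0.00524879, -0.97915778]]), 't': array([0.01216653, 0.52992099, 0.87410545])}
wrist {'fov_y': 61.23836205748675, 'cx': 317.0856808799058, 'cy': 240.17443713349672, 'T_tool_cam': array([[ 7.32526544e-04, -9.57107005e-01, -2.89733746e-01,
         7.92530723e-02],
       [ 9.99999592e-01,  8.54111092e-04, -2.93198375e-04,
        -1.05676006e-04],
       [ 5.28087025e-04, -2.89733413e-01,  9.57107241e-01,
        -1.57233852e-01],
       [ 0.00000000e+00,  0.00000000e+00,  0.00000000e+00,
         1.00000000e+00]])}
```

View pics/top0.png

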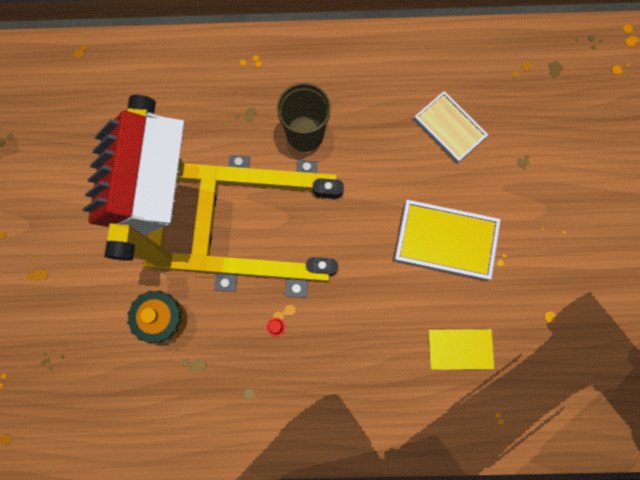

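View pics/scene0.png

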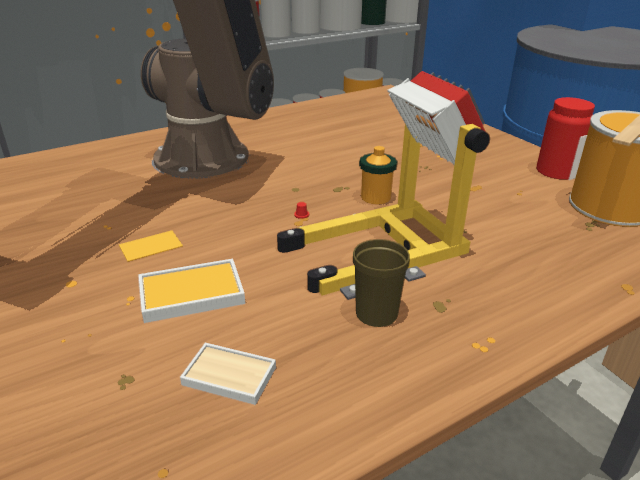

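View pics/wrist0.png

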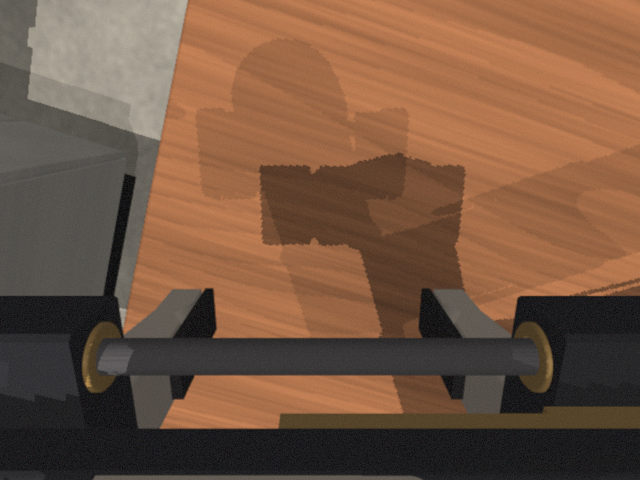

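The top view shows two carrier-like boards: a large framed one with the yellow panel at (448,240), and a small bare one at (451,127). A loose, smaller yellow sheet lies at (462,350). The large one matches the 160x104 board with the panel in it. The stand's shoes are at (328,188) and (322,266), the beaker at (304,115), the gun cup at (155,317) and the red cap at (276,326). Next I'll take the measurements and confirm with a crop.

```bash
cat > h.py <<'E'
import cv2, numpy as np
from bench import ctrl
def ray(d,uv,z):
    f=240/np.tan(np.radians(d["fov_y"]/2)); R=np.array(d["R"]);t=np.array(d["t"])
    uv=np.atleast_2d(np.array(uv,float)); c=np.c_[(uv[:,0]-d["cx"])/f,(uv[:,1]-d["cy"])/f,np.ones(len(uv))]
    w=c@R; C=-R.T@t
    return C+w*((z-C[2])/w[:,2])[:,None]
def proj(d,X):
    f=240/np.tan(np.radians(d["fov_y"]/2)); p=np.atleast_2d(X)@np.array(d["R"]).T+d["t"]
    return np.c_[d["cx"]+f*p[:,0]/p[:,2],d["cy"]+f*p[:,1]/p[:,2]]
def big_board(d,verbose=True):
    hsv=cv2.cvtColor(d["color"],cv2.COLOR_BGR2HSV)
    white=cv2.inRange(hsv,(0,0,130),(180,70,255))
    white=white
    cs,h=cv2.findContours(white,cv2.RETR_EXTERNAL,cv2.CHAIN_APPROX_NONE)
    out=[]
    for c in cs:
        if cv2.contourArea(c)<800: continue
        r=cv2.minAreaRect(c); out.append((c,r))
    return white,out
E
python3 - <<'E'
from h import *
d=ctrl.get_image("top"); 
w,o=big_board(d)
for c,r in o: print(r, cv2.contourArea(c)); b=cv2.boxPoints(r); print(ray(d,b,.022).round(4).tolist())
hsv=cv2.cvtColor(d["color"],cv2.COLOR_BGR2HSV)
ye=cv2.inRange(hsv,(22,150,90),(34,255,255))
cs,_=cv2.findContours(ye,cv2.RETR_EXTERNAL,cv2.CHAIN_APPROX_NONE)
for c in cs:
    if cv2.contourArea(c)>400: r=cv2.minAreaRect(c); print("Y",r); print(ray(d,cv2.boxPoints(r),.019).round(4).tolist())
cv2.imwrite("pics/cropA.png",cv2.resize(d["color"][150:300,180:520],None,fx=2.35,fy=2.35,interpolation=cv2.INTER_CUBIC))
cv2.imwrite("pics/wmask.png",w)
E
```

```text
((448.1746826171875, 239.16139221191406), (99.69284057617188, 61.920509338378906), 11.768290519714355) 5885.0
[[0.4868, -0.1325, 0.022], [0.5904, -0.1602, 0.022], [0.5495, -0.3228, 0.022], [0.4476, -0.2917, 0.022]]
((158.2254180908203, 168.53466796875), (40.75132751464844, 107.58045959472656), 8.746162414550781) 3991.0
[[0.571, 0.3083, 0.022], [0.7625, 0.286, 0.022], [0.7485, 0.2149, 0.022], [0.558, 0.24, 0.022]]
((451.00006103515625, 125.0), (65.05381774902344, 39.59797668457031), 45.0) 2468.0
[[0.7399, -0.1845, 0.022], [0.7911, -0.2378, 0.022], [0.7022, -0.3112, 0.022], [0.6527, -0.2582, 0.022]]
Y ((461.0, 349.0), (40.0, 64.0), 90.0)
[[0.3706, -0.1846, 0.019], [0.3672, -0.2888, 0.019], [0.3039, -0.2828, 0.019], [0.3072, -0.1799, 0.019]]
Y ((137.0863494873047, 242.33236694335938), (66.72696685791016, 22.493751525878906), 27.255327224731445)
[[0.5412, 0.3548, 0.019], [0.5754, 0.3388, 0.019], [0.5193, 0.2371, 0.019], [0.4859, 0.2537, 0.019]]
Y ((447.9792175292969, 239.09982299804688), (88.59773254394531, 51.926753997802734), 11.768289566040039)
[[0.4934, -0.1437, 0.019], [0.5805, -0.1673, 0.019], [0.5441, -0.3119, 0.019], [0.4583, -0.286, 0.019]]
Y ((239.75888061523438, 220.88192749023438), (184.68133544921875, 106.99949645996094), 4.289153099060059)
[[0.4874, 0.2836, 0.019], [0.6738, 0.275, 0.019], [0.6383, -0.0432, 0.019], [0.4542, -0.0226, 0.019]]
```

View pics/cropA.png

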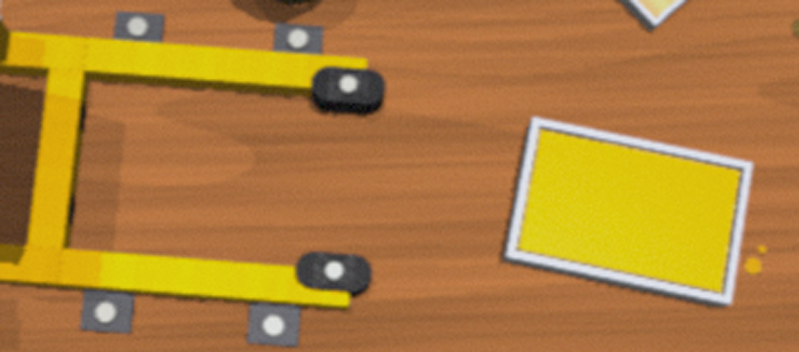

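The crop confirms it. The big board with the raised rim has the full-size panel in it, and the loose sheet is about 104x63 mm. The shoe bolts are near (328,186) and (322,265). Next I'll fit the stand frame and the board pose from both cameras.

```bash
cat >> h.py <<'E'
def centroid(d,box,lo,hi,n=1):
    x0,y0,x1,y1=box; hsv=cv2.cvtColor(d["color"],cv2.COLOR_BGR2HSV)[y0:y1,x0:x1]
    m=cv2.inRange(hsv,lo,hi); k,l,st,ce=cv2.connectedComponentsWithStats(m)
    o=sorted([(st[i,4],ce[i]+[x0,y0]) for i in range(1,k)],key=lambda a:-a[0])[:n]
    return [a[1] for a in o]
E
python3 - <<'E'
from h import *
d=ctrl.get_image("top"); s=ctrl.get_image("scene")
f=240/np.tan(np.radians(d["fov_y"]/2));print("f",f,"C",-np.array(d["R"]).T@d["t"], "Csc",-np.array(s["R"]).T@s["t"])
for b in [(318,178,340,195),(312,256,334,274)]:
    p=centroid(d,b,(0,0,130),(180,60,255))[0]; X=ray(d,p,.033)[0]; print(p,X, "scene px",proj(s,X))
cv2.imwrite("pics/cropS.png",cv2.resize(s["color"][190:330,110:450],None,fx=2.35,fy=2.35,interpolation=cv2.INTER_CUBIC))
cv2.imwrite("pics/cropT.png",cv2.resize(d["color"][150:290,180:350],None,fx=4,fy=4,interpolation=cv2.INTER_CUBIC))
E
```

```text
f 571.3727550600064 C [ 3.41520480e-01 -2.95090853e-04  9.63529084e-01] Csc [ 1.26823169 -0.44460018  0.58145162]
[327.95454545 185.06818182] [ 0.61560924 -0.02845527  0.033     ] scene px [[321.93648121 270.33766011]]
[321.59615385 264.51923077] [ 0.48030752 -0.01300368  0.033     ] scene px [[290.44369723 232.12831169]]
```

View pics/cropS.png

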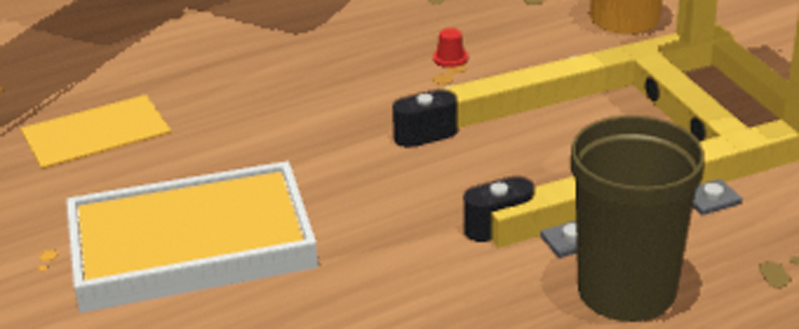

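View pics/cropT.png

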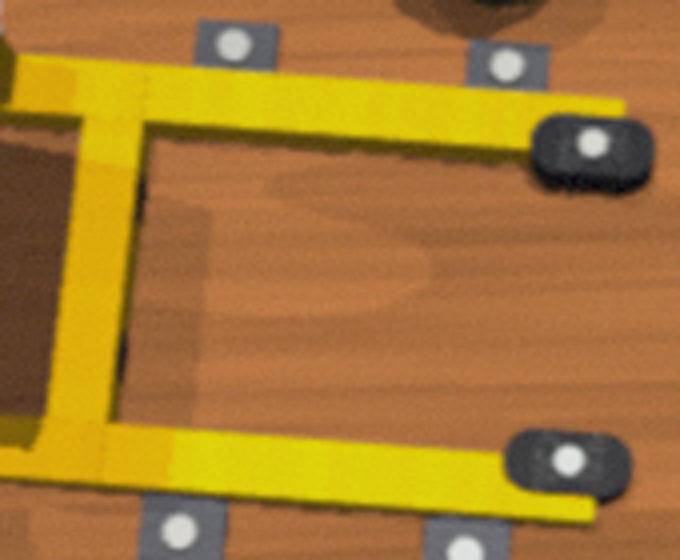

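Both views agree on the shoe bolts: the scene reprojection is within 0.5 px, and the bolts are 136 mm apart as expected. Now I need the exact board pose, a check on the stop bar, and the bystander positions for clearance.

```bash
cat >> h.py <<'E'
M=np.array([.5480,-.0207]); A=np.radians(83.5)
def tostand(P):
    P=np.atleast_2d(P)[:,:2]-M; c,s=np.cos(A),np.sin(A); return np.c_[P[:,0]*c+P[:,1]*s,-P[:,0]*s+P[:,1]*c]
def fitlines(d,pts4,thick=5,zs=.022):
    """fit rim outer edges: gradient bright->dark search along normals of given quad (pixels, ordered)"""
    g=cv2.cvtColor(d["color"],cv2.COLOR_BGR2GRAY).astype(float)
    # whiteness: use saturation inverse
    hsv=cv2.cvtColor(d["color"],cv2.COLOR_BGR2HSV); w=255-hsv[...,1].astype(np.float32)
    cen=pts4.mean(0); L=[]
    for i in range(4):
        a,b=pts4[i],pts4[(i+1)%4]; n=np.array([b[1]-a[1],a[0]-b[0]]); n/=np.linalg.norm(n)
        if n@(a-cen)<0:n=-n
        P=[]
        for s in np.linspace(.1,.9,40):
            o=a+(b-a)*s; ts=np.arange(-thick,thick,.25); q=o+ts[:,None]*n
            v=cv2.remap(w,q[:,0].astype(np.float32)[None],q[:,1].astype(np.float32)[None],cv2.INTER_LINEAR)[0]
            gr=np.gradient(cv2.GaussianBlur(v[None],(9,1),2)[0]); k=gr.argmin()
            if gr[k]<-3: P.append(o+ts[k]*n)
        P=np.array(P,np.float32); vx,vy,x,y=cv2.fitLine(P,cv2.DIST_HUBER,0,.01,.01).ravel(); L.append((vx,vy,x,y,len(P)))
    return L
def inter(l,m):
    s=np.linalg.solve(np.array([[l[0],-m[0]],[l[1],-m[1]]]),[m[2]-l[2],m[3]-l[3]]); return np.array([l[2]+s[0]*l[0],l[3]+s[0]*l[1]])
E
python3 - <<'E'
from h import *
d=ctrl.get_image("top"); s=ctrl.get_image("scene")
w,o=big_board(d); c,r=[x for x in o if abs(x[1][0][0]-448)<15][0]
q=cv2.approxPolyDP(cv2.convexHull(c),6,True)[:,0].astype(float);print(q)
L=fitlines(d,q); print([l[4] for l in L])
C=np.array([inter(L[i-1],L[i]) for i in range(4)]);print("px",C.round(2).tolist())
W=ray(d,C,.022);print(W.round(4).tolist(),"sides",[round(float(np.linalg.norm(W[i]-W[i-1])),4) for i in range(4)])
print("in stand",tostand(W).round(4).tolist(),"centre",W.mean(0)[:2],tostand(W.mean(0)))
for i in range(4): v=W[i]-W[i-1];print("ang",np.degrees(np.arctan2(v[1],v[0])))
print("scene reproj",proj(s,W).round(1).tolist())
E0=ray(d,[(215.75,180),(207.5,255)],.025);print("stop",E0.round(4).tolist(),tostand(E0))
rails=ray(d,[(180+150/4,150+128/4),(180+500/4,150+146/4),(180+600/4,150+97/4),(180+180/4,150+62/4)],.025);print("rail",tostand(rails))
for n,b,lo,hi,z in [("beaker",(270,75,340,160),(0,0,0),(180,255,70),.115),]:
    hsv=cv2.cvtColor(d["color"],cv2.COLOR_BGR2HSV)
R=ray(d,[(279,106),(329,106),(304,85)],.115);print("beaker rim",R.round(3).tolist())
cp=centroid(d,(255,310,300,340),(0,180,80),(8,255,255))[0];print("cap",cp,ray(d,cp,.02),)
E
```

```text
[[406. 200.]
 [498. 218.]
 [491. 278.]
 [396. 259.]]
[40, 40, 40, 40]
px [[404.94000244140625, 198.35000610351562], [500.7300109863281, 218.32000732421875], [490.760009765625, 281.4599914550781], [393.05999755859375, 260.3599853515625]]
[[0.591, -0.159, 0.022], [0.5508, -0.3186, 0.022], [0.4445, -0.2916, 0.022], [0.485, -0.1324, 0.022]] sides [0.1093, 0.1646, 0.1097, 0.1643]
in stand [[-0.1325, -0.0584], [-0.2957, -0.0365], [-0.2809, 0.0721], [-0.1181, 0.0499]] centre [ 0.51785482 -0.22539314] [[-0.20678987  0.00677949]]
ang -14.10837099480394
ang -104.13491396100837
ang 165.75401951279161
ang 75.730495388801
scene reproj [[245.7, 292.7], [140.4, 312.2], [137.3, 272.7], [233.3, 256.8]]
stop [[0.6333, 0.1628, 0.025], [0.5037, 0.1761, 0.025]] [[ 0.19196637 -0.06397583]
 [ 0.19054719  0.06628913]]
rail [[ 0.1885703  -0.06067909]
 [ 0.03881372 -0.06474238]
 [-0.0020457  -0.08991145]
 [ 0.17912463 -0.0910564 ]]
beaker rim [[0.725, 0.047, 0.115], [0.722, -0.032, 0.115], [0.759, 0.006, 0.115]]
cap [275.52861953 326.74747475] [[0.38231994 0.06545035 0.02      ]]
```

```bash
python3 - <<'E'
from h import *
d=ctrl.get_image("top"); s=ctrl.get_image("scene")
px=[centroid(d,b,(0,0,150),(180,60,255))[0] for b in [(228,153,250,169),(296,157,318,174),(214,272,238,292),(285,279,308,298)]]
P=ray(d,px,.008); print(np.round(px,1).tolist(),P.round(4).tolist(),tostand(P).round(4).tolist())
for a,b in [(1,0),(3,2)]:
    v=P[b]-P[a];print("lug dir",np.degrees(np.arctan2(v[1],v[0])))
# board: far edges at z=.022, near edges at z=0
w,o=big_board(d); c,r=[x for x in o if abs(x[1][0][0]-448)<15][0]
q=cv2.approxPolyDP(cv2.convexHull(c),6,True)[:,0].astype(float)
L=fitlines(d,q)
G=[]
for l,z in zip(L,[.022,.022,0,0]):
    p=np.array([[l[2],l[3]],[l[2]+40*l[0],l[3]+40*l[1]]]); X=ray(d,p,z)[:,:2]; v=X[1]-X[0]; v/=np.linalg.norm(v); G.append((v[0],v[1],*X[0]))
C=np.array([inter(G[i-1],G[i]) for i in range(4)]);print(C.round(4).tolist(),[round(float(np.linalg.norm(C[i]-C[i-1])),4) for i in range(4)],"centre",C.mean(0),tostand(C.mean(0)))
print("angs",[round(float(np.degrees(np.arctan2(g[1],g[0]))),2) for g in G])
sc=np.array([(244.5,292.1),(143.2,312.6),(138.9,274.3),(233.4,259.4)]);S=ray(s,sc,.022);print("scene corners",S.round(4).tolist(),S.mean(0),tostand(S.mean(0)),[round(float(np.linalg.norm(S[i]-S[i-1])),4) for i in range(4)])
E
```

```text
[[238.0, 160.8], [306.4, 165.9], [224.5, 282.4], [296.0, 288.0]] [[0.6723, 0.1269, 0.008], [0.6591, 0.0071, 0.008], [0.4592, 0.1506, 0.008], [0.4458, 0.0309, 0.008]] [[0.1607, -0.1068], [0.0402, -0.1073], [0.1601, 0.1076], [0.0397, 0.1074]]
lug dir 83.71934893898454
lug dir 83.6306480358884
[[0.5905, -0.1611], [0.5508, -0.3184], [0.4484, -0.2926], [0.4883, -0.1356]] [0.1054, 0.1623, 0.1056, 0.1621] centre [ 0.51951254 -0.22691843] [[-0.2081177   0.00495975]]
angs [-104.17, -14.12, -104.26, -14.01]
scene corners [[0.5885, -0.1599, 0.022], [0.554, -0.3151, 0.022], [0.4506, -0.2906, 0.022], [0.4927, -0.1357, 0.022]] [ 0.52144432 -0.22536387  0.022     ] [[-0.20635445  0.00321637]] [0.0989, 0.159, 0.1062, 0.1605]
```

The stand axis is 83.6° from bolts and lugs, which agree. The board heading is 75.9° and its centre is about (0.520, -0.2265), so it starts 4 to 5 mm off the axis and 7.7° off in heading. I'll move behind the rear edge with the fingers partly closed, so they fit through the mouth.

```bash
sed -i 's/A=np.radians(83.5)/A=np.radians(83.6)/' h.py; cat >> h.py <<'E'
def go(x,y,z,yaw_deg):
    s=ctrl.sense(); r=np.array(s["tool_rot"])
    from scipy.spatial.transform import Rotation as Ro
    R=Ro.from_euler("xyz",r).as_matrix(); p=R.T@(np.array([x,y,z])-s["eef_pos"])
    dy=(np.degrees(r[2])-yaw_deg+180)%360-180
    print("t",round(s["t"],2),"pos",np.round(s["eef_pos"],4),"yaw",round(np.degrees(r[2]),2),"F",np.round(s["contact_force"],1),"w",round(s["grip_width"],4)); print("units",np.round(p/.15,3),"turn",round(dy/45,3))
    st=tostand(s["eef_pos"])[0]; print("tcp stand mm",(st*1000).round(1),"yaw rel",round(np.degrees(r[2])+180-83.6,2))
def gostand(xs,ys,z,rel):
    c,s=np.cos(A),np.sin(A); go(M[0]+xs*c-ys*s,M[1]+xs*s+ys*c,z,83.6-180+rel)
E
python3 -c "
from h import *
go(.4937,-.3307,.2,-104.15)"
```

```text
t 0.5 pos [ 0.2032 -0.6436  0.2265] yaw -162.48 F [-0.3 -0.1  0.1] w 0.0875
units [-2.475  1.406  0.177] turn -1.296
tcp stand mm [-657.5  273.2] yaw rel -66.08
```

Call:
send_rows(
  plan=[0.43,-0.14,0.08,0,-0.15,0.43,-0.28,0.16,0,-0.3,0.43,-0.42,0.24,0,-0.45,0.43,-0.56,0.32,0,-0.6,0.43,-0.7,0.4,0,-0.75,0.43,-0.84,0.48,0,-0.9,0.43,-0.98,0.56,0,-1.0,0.43,-0.98,0.56,0,-1.0],
)

```text
t: 1.17
eef_pos: [0.3204, -0.517, 0.227]
tool_rot: [-3.141, 0.0, -2.043]
contact_force: [0.2, 0.5, 0.7]
grip_width: 0.0505
```

```bash
python3 -c "
from h import *
go(.4937,-.3307,.12,-104.15)"
```

```text
t 1.17 pos [ 0.3204 -0.517   0.227 ] yaw -117.05 F [0.2 0.5 0.7] w 0.0505
units [-1.632 -0.463  0.714] turn -0.287
tcp stand mm [-518.6  170.9] yaw rel -20.65
```

Call:
send_rows(
  plan=[0.43,-0.18,-0.05,0,-0.1,0.43,-0.36,-0.1,0,-0.2,0.43,-0.55,-0.16,0,-0.287,0.43,-0.75,-0.22,0,-0.287,0.43,-0.95,-0.28,0,-0.287,0.43,-0.95,-0.28,0,-0.287],
)

```text
t: 1.67
eef_pos: [0.4255, -0.4066, 0.2273]
tool_rot: [-3.139, 0.0, -1.815]
contact_force: [-1.0, -0.4, 0.6]
grip_width: 0.0499
```

```bash
python3 -c "
from h import *
go(.4937,-.3307,.08,-104.15)"
```

```text
t 1.67 pos [ 0.4255 -0.4066  0.2273] yaw -104.01 F [-1.  -0.4  0.6] w 0.0499
units [-0.6   -0.316  0.983] turn 0.003
tcp stand mm [-397.1   78.7] yaw rel -7.61
```

Call:
send_rows(
  plan=[0.43,-0.2,-0.1,0.2,0,0.43,-0.4,-0.2,0.4,0,0.43,-0.6,-0.316,0.6,0.003,0.43,-0.6,-0.316,0.8,0.003,0.43,-0.6,-0.316,0.98,0.003,0.43,-0.6,-0.316,0.98,0.003],
)

```text
t: 2.17
eef_pos: [0.4904, -0.3288, 0.0747]
tool_rot: [3.134, 0.002, -1.818]
contact_force: [-1.7, 0.1, -0.5]
grip_width: 0.0497
```

```bash
python3 -c "
from h import *
go(.4937,-.3307,.007,-104.15)
d=ctrl.get_image('wrist');cv2.imwrite('pics/w1.png',d['color'])
d=ctrl.get_image('top');cv2.imwrite('pics/t1.png',d['color'])"
```

```text
t 2.17 pos [ 0.4904 -0.3288  0.0747] yaw -104.16 F [-1.7  0.1 -0.5] w 0.0497
units [ 0.008 -0.027  0.451] turn -0.0
tcp stand mm [-312.6   22.9] yaw rel -7.76
```

View pics/w1.png

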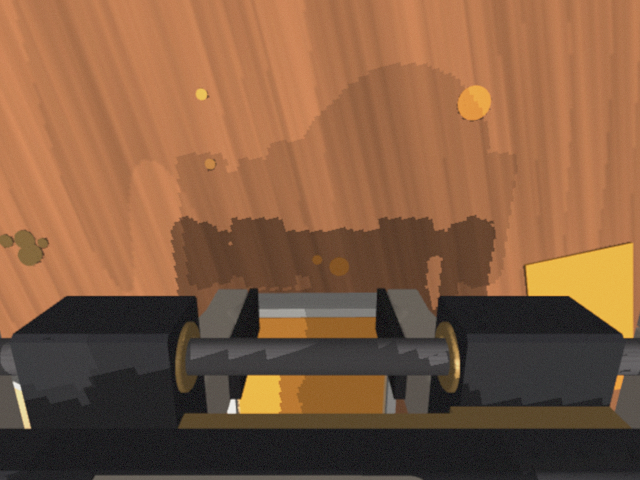

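View pics/t1.png

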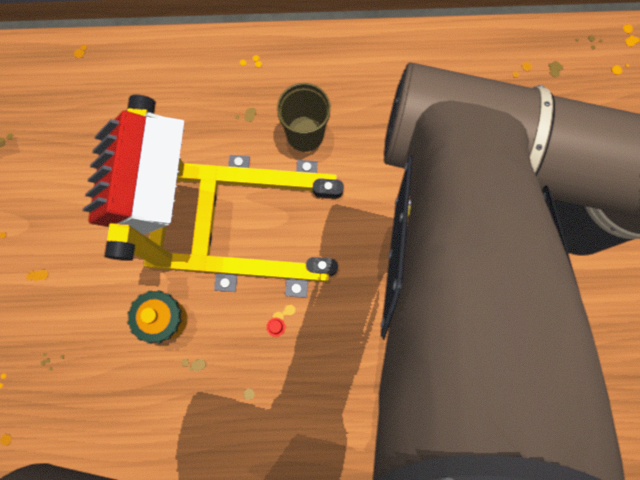

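The wrist view shows the rear edge of the board between the fingers, at rows 293–318 around column 318. In the top view the arm hides the board. I'll measure the rear edge from the wrist camera.

```bash
cat >> h.py <<'E'
def wray(d,s,uv,z):
    from scipy.spatial.transform import Rotation as Ro
    T=np.eye(4);T[:3,:3]=Ro.from_euler("xyz",s["tool_rot"]).as_matrix();T[:3,3]=s["eef_pos"]
    W=T@np.array(d["T_tool_cam"]); f=240/np.tan(np.radians(d["fov_y"]/2))
    uv=np.atleast_2d(np.array(uv,float)); c=np.c_[(uv[:,0]-d["cx"])/f,(uv[:,1]-d["cy"])/f,np.ones(len(uv))]@W[:3,:3].T
    C=W[:3,3]; return C+c*((z-C[2])/c[:,2])[:,None], T
E
python3 - <<'E'
from h import *
s=ctrl.sense(); d=ctrl.get_image("wrist")
c=d["color"]; cv2.imwrite("pics/w1c.png",cv2.resize(c[270:420,180:460],None,fx=2.8,fy=2.8,interpolation=cv2.INTER_CUBIC))
for v,z in [(293,.0),(293,.022),(318,.022)]:
    X,T=wray(d,s,[(265,v),(370,v)],z); tl=(np.linalg.inv(T)@np.c_[X,np.ones(2)].T).T; print(v,z,X.round(4).tolist(),"tool",tl.round(4).tolist(),tostand(X).round(4).tolist())
print(tostand([.520-.08*.2445,-.2265-.08*.9697]))
E
```

```text
293 0.0 [[0.5317, -0.3119, -0.0], [0.4668, -0.2957, 0.0]] tool [[-0.028, -0.0326, 0.0803, 1.0], [-0.0279, 0.0343, 0.0803, 1.0]] [[-0.2912, -0.0162], [-0.2823, 0.0501]]
293 0.022 [[0.5263, -0.3208, 0.022], [0.4674, -0.306, 0.022]] tool [[-0.0181, -0.0295, 0.0583, 1.0], [-0.018, 0.0312, 0.0583, 1.0]] [[-0.3007, -0.0119], [-0.2925, 0.0483]]
318 0.022 [[0.5307, -0.3054, 0.022], [0.4707, -0.2903, 0.022]] tool [[-0.0341, -0.0301, 0.0583, 1.0], [-0.0341, 0.0318, 0.0583, 1.0]] [[-0.2848, -0.0146], [-0.2766, 0.0468]]
[[-0.28691144  0.01567598]]
```

View pics/w1c.png

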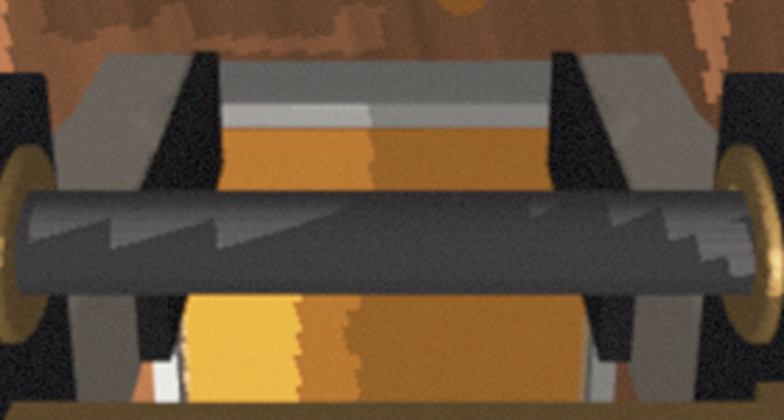

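Call:
send_rows(
  plan=[0.43,0,-0.03,0.12,0,0.43,0,-0.03,0.24,0,0.43,0,-0.03,0.36,0,0.43,0,-0.03,0.43,0,0.43,0,-0.03,0.43,0,0.43,0,-0.03,0.43,0],
)

```text
t: 2.82
eef_pos: [0.4993, -0.3336, 0.0187]
tool_rot: [-3.137, -0.001, -1.818]
contact_force: [0.2, -0.1, 1.3]
grip_width: 0.05
```

```bash
python3 - <<'E'
from h import *
gostand(-.2963,.017,.008,-7.76)
gostand(-.255,.0083,.008,-4.0)
gostand(-.2095,.0,.008,0)
s=ctrl.get_image("scene");cv2.imwrite("pics/s2.png",s["color"])
E
```

```text
t 2.82 pos [ 0.4993 -0.3336  0.0187] yaw -104.17 F [ 0.2 -0.1  1.3] w 0.05
units [-0.13   0.042  0.071] turn -0.0
tcp stand mm [-316.4   13.5] yaw rel -7.77
t 2.82 pos [ 0.4993 -0.3336  0.0187] yaw -104.17 F [ 0.2 -0.1  1.3] w 0.05
units [-0.41   0.021  0.071] turn -0.084
tcp stand mm [-316.4   13.5] yaw rel -7.77
t 2.82 pos [ 0.4993 -0.3336  0.0187] yaw -104.17 F [ 0.2 -0.1  1.3] w 0.05
units [-0.718  0.007  0.071] turn -0.173
tcp stand mm [-316.4   13.5] yaw rel -7.77
```

View pics/s2.png

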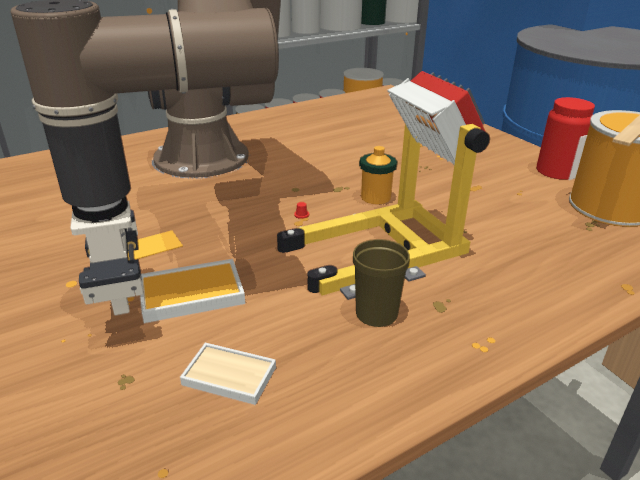

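The scene view shows the fingers just behind the rear edge, with the board still at (190,290) and all the other items where they were. The descent stopped at 19 mm, so I'll finish it and centre sideways.

Call:
send_rows(
  plan=[0.43,0,0.04,0.05,0,0.43,0,0.04,0.07,0,0.43,0,0.04,0.07,0,0.43,0,0.04,0.07,0],
)

```text
t: 3.2
eef_pos: [0.4938, -0.3322, 0.0087]
tool_rot: [-3.136, -0.001, -1.818]
contact_force: [-0.1, 0.2, 0.5]
grip_width: 0.0497
```

```bash
python3 - <<'E'
from h import *
gostand(-.2963,.017,.008,-7.76)
gostand(-.255,.0083,.008,-4.0)
E
```

```text
t 3.2 pos [ 0.4938 -0.3322  0.0087] yaw -104.15 F [-0.1  0.2  0.5] w 0.0497
units [-0.129  0.004  0.005] turn 0.0
tcp stand mm [-315.6   19.1] yaw rel -7.75
t 3.2 pos [ 0.4938 -0.3322  0.0087] yaw -104.15 F [-0.1  0.2  0.5] w 0.0497
units [-0.41  -0.017  0.004] turn -0.083
tcp stand mm [-315.6   19.1] yaw rel -7.75
```

Call:
send_rows(
  plan=[0.43,-0.04,0.002,0,0,0.43,-0.08,0.003,0,0,0.43,-0.11,0.004,0,0,0.43,-0.13,0.004,0,0,0.43,-0.16,0.003,0,-0.008,0.43,-0.19,0.002,0,-0.017,0.43,-0.22,0,0,-0.026,0.43,-0.25,-0.002,0,-0.035,0.43,-0.28,-0.005,0,-0.044,0.43,-0.31,-0.008,0,-0.053,0.43,-0.34,-0.01,0,-0.062,0.43,-0.37,-0.013,0,-0.071,0.43,-0.39,-0.015,0,-0.078,0.43,-0.41,-0.017,0,-0.083,0.43,-0.41,-0.017,0,-0.083],
)

```text
t: 4.45
eef_pos: [0.5116, -0.2725, 0.0087]
tool_rot: [-3.136, -0.001, -1.752]
contact_force: [-0.0, 0.1, 0.2]
grip_width: 0.0498
```

```bash
python3 - <<'E'
from h import *
gostand(-.2095,.0,.008,0)
s=ctrl.get_image("scene");cv2.imwrite("pics/s3.png",s["color"])
cv2.imwrite("pics/s3c.png",cv2.resize(s["color"][200:340,90:370],None,fx=2.8,fy=2.8,interpolation=cv2.INTER_CUBIC))
d=ctrl.get_image("top");cv2.imwrite("pics/t3.png",d["color"])
E
```

```text
t 4.45 pos [ 0.5116 -0.2725  0.0087] yaw -100.38 F [-0.   0.1  0.2] w 0.0498
units [-0.302 -0.033  0.004] turn -0.088
tcp stand mm [-254.3    8.1] yaw rel -3.98
```

View pics/s3c.png

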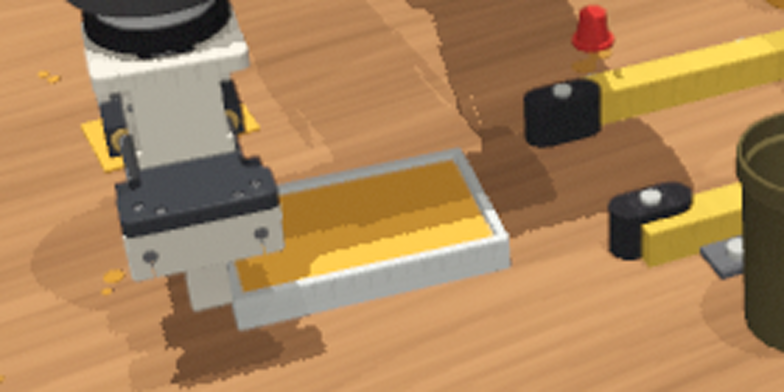

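View pics/t3.png

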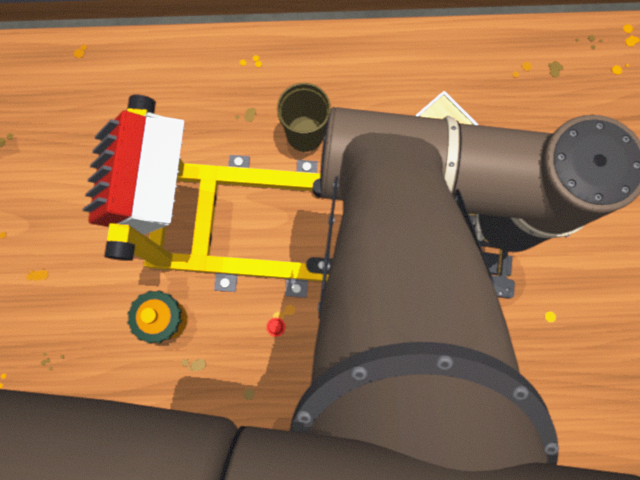

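The board has moved with the fingers. Its front corners are at crop (507,237) and (461,152), and the visible rear corner is at (236,297). I'll compute its pose from these.

```bash
cat >> h.py <<'E'
def boardfrom(s,fn,ff,rn):
    P=tostand(ray(s,[fn,ff,rn],.022))*1000
    e=P[0]-P[2]; f=P[1]-P[0]
    ang=np.degrees(np.arctan2(e[1],e[0])); ang2=np.degrees(np.arctan2(f[1],f[0]))-90
    print("corners",P.round(1).tolist(),"len",np.linalg.norm(e).round(1),"wid",np.linalg.norm(f).round(1),"ang",ang.round(2),ang2.round(2),"frontmid",((P[0]+P[1])/2).round(1))
E
python3 - <<'E'
from h import *
s=ctrl.get_image("scene")
boardfrom(s,(271.1,284.6),(254.6,254.3),(174.3,306))
# subpixel: contour crop at high zoom
cv2.imwrite("pics/s3d.png",cv2.resize(s["color"][240:310,160:290],None,fx=6,fy=6,interpolation=cv2.INTER_CUBIC))
E
```

```text
corners [[-87.4, -55.2], [-81.1, 41.7], [-245.0, -43.0]] len 158.1 wid 97.1 ang -4.41 -3.72 frontmid [-84.2  -6.8]
```

View pics/s3d.png

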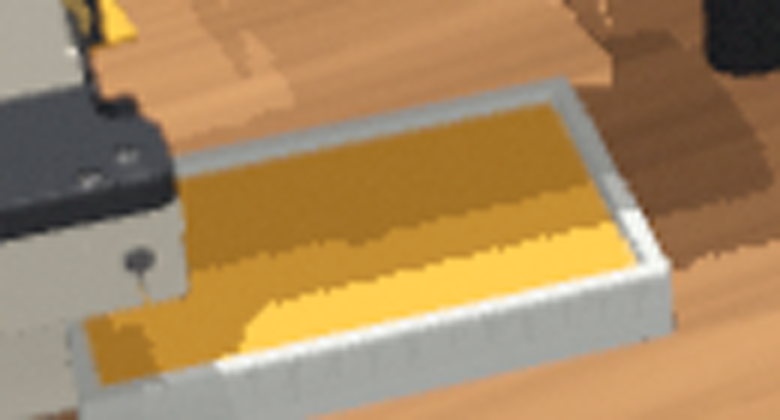

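```bash
python3 - <<'E'
from h import *
s=ctrl.get_image("scene")
boardfrom(s,(271.7,285.0),(255,253.3),(173,305.8))
L=ray(s,[(160+180/6,240+163/6),(160+560/6,240+80/6)],.022); P=tostand(L)*1000;print(P,np.degrees(np.arctan2(*(P[1]-P[0])[::-1])))
E
```

```text
corners [[-86.9, -56.6], [-79.3, 44.4], [-246.7, -41.7]] len 160.5 wid 101.4 ang -5.35 -4.28 frontmid [-83.1  -6.1]
[[-195.71539655   50.94639794]
 [ -82.05970942   45.59697517]] -2.694746974085999
```

The scene fit has about 1° of noise. It agrees with the plan: board heading about -4°, centre within 1–2 mm of the arc. I'll do the second half of the arc.

Call:
send_rows(
  plan=[0.43,-0.03,-0.002,0,-0.009,0.43,-0.06,-0.004,0,-0.018,0.43,-0.09,-0.007,0,-0.027,0.43,-0.12,-0.01,0,-0.036,0.43,-0.15,-0.014,0,-0.045,0.43,-0.18,-0.018,0,-0.054,0.43,-0.21,-0.022,0,-0.063,0.43,-0.24,-0.026,0,-0.072,0.43,-0.27,-0.03,0,-0.081,0.43,-0.29,-0.033,0,-0.088,0.43,-0.3,-0.033,0,-0.088,0.43,-0.3,-0.033,0,-0.088],
)

```text
t: 5.65
eef_pos: [0.5243, -0.2288, 0.0083]
tool_rot: [-3.137, -0.001, -1.683]
contact_force: [0.9, 0.5, 0.6]
grip_width: 0.0497
```

```bash
python3 - <<'E'
from h import *
gostand(-.2095,.0,.008,0)
s=ctrl.get_image("scene")
cv2.imwrite("pics/s4c.png",cv2.resize(s["color"][215:315,180:340],None,fx=5,fy=5,interpolation=cv2.INTER_CUBIC))
d=ctrl.get_image("wrist");cv2.imwrite("pics/w4.png",d["color"])
E
```

```text
t 5.65 pos [ 0.5243 -0.2288  0.0083] yaw -96.45 F [0.9 0.5 0.6] w 0.0497
units [ 0.    -0.002  0.002] turn -0.001
tcp stand mm [-209.5    0.3] yaw rel -0.05
```

View pics/s4c.png

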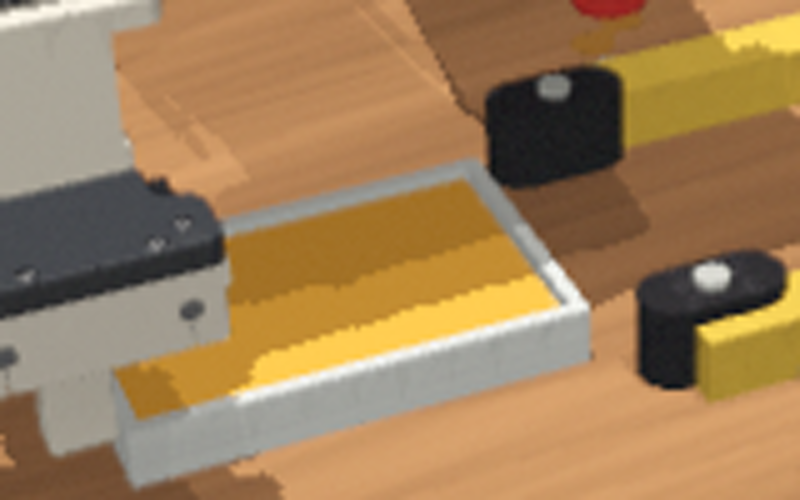

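View pics/w4.png

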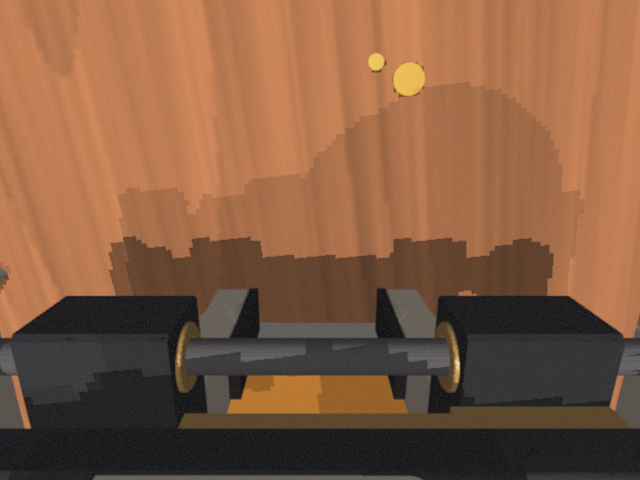

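```bash
python3 - <<'E'
from h import *
s=ctrl.get_image("scene")
boardfrom(s,(298,276),(275,247.4),(203,298))
L=ray(s,[(180+230/5,215+225/5),(180+470/5,215+163/5)],.022); P=tostand(L)*1000;print("far side",P,np.degrees(np.arctan2(*(P[1]-P[0])[::-1])))
E
```

```text
corners [[-37.3, -51.9], [-39.6, 47.4], [-198.9, -42.4]] len 161.9 wid 99.3 ang -3.37 1.32 frontmid [-38.4  -2.2]
far side [[-132.86766051   45.85800524]
 [ -41.48078867   47.55080284]] 1.0611925516650107
```

The scene angles are inconsistent (-3.4° to +1.3°), and the clearance is only 3 mm per side. I'll back off so the top camera can see the board clearly.

Call:
send_rows(
  plan=[0.43,0.15,0,0,0,0.43,0.3,0,0,0,0.43,0.45,0.1,-0.2,0,0.43,0.6,0.2,-0.4,0,0.43,0.8,0.4,-0.4,0,0.43,1.0,0.6,-0.4,0,0.43,1.0,0.75,-0.4,0],
)

```text
t: 6.38
eef_pos: [0.3934, -0.3683, 0.0683]
tool_rot: [-3.135, -0.001, -1.686]
contact_force: [0.6, 0.4, -1.0]
grip_width: 0.0503
```

Call:
send_rows(
  plan=[0.43,0.2,0.1,0,0,0.43,0.4,0.2,0,0,0.43,0.6,0.3,0,0,0.43,0.6,0.3,0,0],
)

```text
t: 6.72
eef_pos: [0.3357, -0.4558, 0.0681]
tool_rot: [-3.135, -0.002, -1.69]
contact_force: [0.5, 0.7, -0.3]
grip_width: 0.0496
```

```bash
python3 - <<'E'
from h import *
d=ctrl.get_image("top");cv2.imwrite("pics/t5.png",d["color"])
cv2.imwrite("pics/t5c.png",cv2.resize(d["color"][150:300,290:450],None,fx=4,fy=4,interpolation=cv2.INTER_CUBIC))
gostand(-.2095,0,.008,0)
E
```

```text
t 6.77 pos [ 0.3366 -0.4543  0.0679] yaw -96.85 F [ 0.1  0.3 -0.6] w 0.0499
units [-1.642 -1.063  0.404] turn -0.01
tcp stand mm [-454.5  161.7] yaw rel -0.45
```

View pics/t5.png

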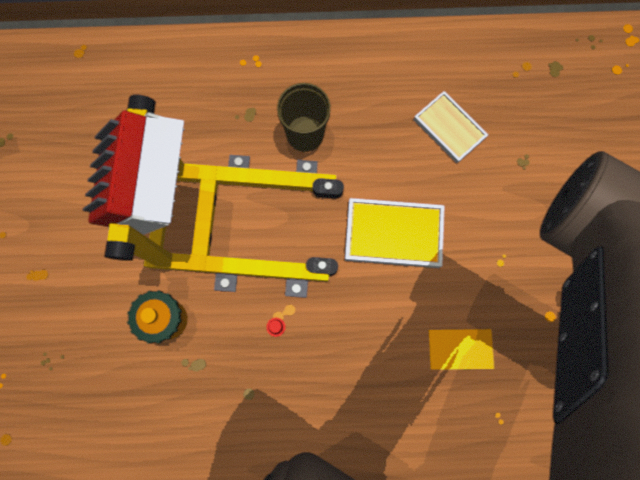

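View pics/t5c.png

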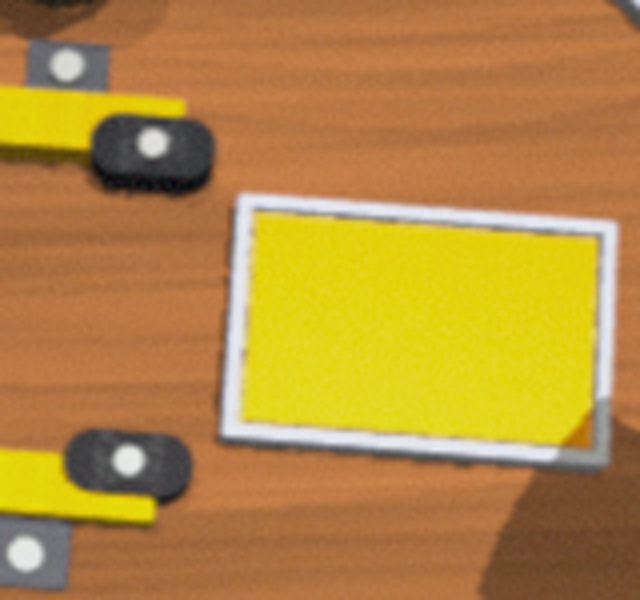

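The top view is clear now. The board is at (395,232), just in front of the shoes, and every bystander is where it was. I'll measure the rim edges.

```bash
cat >> h.py <<'E'
def board_top(d,q):
    L=fitlines(d,np.array(q,float))
    far=ray(d,[[L[i][2],L[i][3]] for i in range(4)],.022)
    G=[]
    for l,z in zip(L,[.022,.022,0,0]):
        p=np.array([[l[2]-20*l[0],l[3]-20*l[1]],[l[2]+20*l[0],l[3]+20*l[1]]]); X=tostand(ray(d,p,z))*1000; v=X[1]-X[0]; v/=np.linalg.norm(v); G.append((v[0],v[1],*X[0]))
    C=np.array([inter(G[i-1],G[i]) for i in range(4)])
    a=[(np.degrees(np.arctan2(g[1],g[0]))+45)%90-45 for g in G]
    print("C(fs-,r,r,fs+)",C.round(1).tolist(),"sides",[round(float(np.linalg.norm(C[i]-C[i-1])),1) for i in range(4)],"centre",C.mean(0).round(1),"angs",np.round(a,2))
E
python3 - <<'E'
from h import *
d=ctrl.get_image("top")
f=lambda u,v:(290+u/4,150+v/4)
board_top(d,[f(237,193),f(617,222),f(607,467),f(220,436)])
# inner (paint) quad from yellow mask of bright rim
hsv=cv2.cvtColor(d["color"],cv2.COLOR_BGR2HSV)
ro=tostand(ray(d,[f(237,193),f(617,222),f(607,455),f(222,428)],.022))*1000; print("hand rim top",ro.round(1).tolist(),ro.mean(0))
E
```

```text
C(fs-,r,r,fs+) [[-36.8, -52.7], [-200.0, -52.6], [-199.7, 52.9], [-36.7, 52.8]] sides [105.4, 163.2, 105.5, 163.0] centre [-1.183e+02  1.000e-01] angs [-0.01 -0.14 -0.04 -0.04]
hand rim top [[-38.1, -50.9], [-199.8, -50.9], [-199.0, 49.4], [-38.6, 50.7]] [-118.8764819    -0.40392899]
```

The board is aligned within 0.1° and centred within about 0.5 mm, with the measured clearance even on both sides. I'll return behind it and push straight in.

```bash
python3 -c "
from h import *
gostand(-.235,0,.068,0)"
```

```text
t 6.82 pos [ 0.3374 -0.4533  0.0679] yaw -96.79 F [0.  0.3 1.1] w 0.0498
units [-1.463 -1.064  0.004] turn -0.009
tcp stand mm [-453.4  161.1] yaw rel -0.39
```

Call:
send_rows(
  plan=[0.43,-0.18,-0.14,0,-0.009,0.43,-0.36,-0.28,0,-0.009,0.43,-0.54,-0.42,0,-0.009,0.43,-0.72,-0.56,0,-0.009,0.43,-0.88,-0.7,0,-0.009,0.43,-0.95,-0.85,0,-0.009,0.43,-1.0,-1.0,0,-0.009,0.43,-1.0,-1.0,0,-0.009],
)

```text
t: 7.48
eef_pos: [0.5088, -0.3199, 0.0689]
tool_rot: [-3.133, -0.002, -1.678]
contact_force: [1.6, -0.2, 0.5]
grip_width: 0.0499
```

```bash
python3 -c "
from h import *
gostand(-.230,0,.008,0)"
```

```text
t 7.48 pos [ 0.5088 -0.3199  0.0689] yaw -96.12 F [ 1.6 -0.2  0.5] w 0.0499
units [-0.478 -0.036  0.406] turn 0.006
tcp stand mm [-301.7    5.6] yaw rel 0.28
```

Call:
send_rows(
  plan=[0.43,-0.15,-0.02,0,0.006,0.43,-0.3,-0.036,0.1,0.006,0.43,-0.42,-0.036,0.2,0.006,0.43,-0.46,-0.036,0.3,0.006,0.43,-0.46,-0.036,0.4,0.006,0.43,-0.46,-0.036,0.4,0.006,0.43,-0.46,-0.036,0.4,0.006],
)

```text
t: 8.07
eef_pos: [0.5216, -0.2512, 0.0084]
tool_rot: [-3.135, -0.002, -1.681]
contact_force: [0.1, 0.0, 0.8]
grip_width: 0.0501
```

```bash
python3 -c "
from h import *
gostand(-.215,0,.008,0)"
```

```text
t 8.07 pos [ 0.5216 -0.2512  0.0084] yaw -96.32 F [0.1 0.  0.8] w 0.0501
units [-0.113 -0.004  0.003] turn 0.002
tcp stand mm [-232.     0.5] yaw rel 0.08
```

Call:
send_rows(
  plan=[0.43,-0.05,-0.003,0,0.002,0.43,-0.1,-0.003,0,0.002,0.43,-0.13,-0.003,0,0.002,0.43,-0.16,-0.003,0,0.002,0.43,-0.19,-0.003,0,0.002,0.43,-0.22,-0.003,0,0.002,0.43,-0.25,-0.003,0,0.002,0.43,-0.28,-0.003,0,0.002,0.43,-0.31,-0.003,0,0.002,0.43,-0.34,-0.003,0,0.002,0.43,-0.37,-0.003,0,0.002,0.43,-0.4,-0.003,0,0.002,0.43,-0.43,-0.003,0,0.002,0.43,-0.45,-0.003,0,0.002,0.43,-0.45,-0.003,0,0.002],
)

```text
t: 9.32
eef_pos: [0.5301, -0.184, 0.009]
tool_rot: [-3.134, -0.002, -1.682]
contact_force: [0.1, -3.1, 1.3]
grip_width: 0.05
```

```bash
python3 - <<'E'
from h import *
gostand(.0235,0,.008,0)
s=ctrl.get_image("scene")
cv2.imwrite("pics/s6c.png",cv2.resize(s["color"][190:310,180:420],None,fx=3.3,fy=3.3,interpolation=cv2.INTER_CUBIC))
E
```

```text
t 9.32 pos [ 0.5301 -0.184   0.009 ] yaw -96.39 F [ 0.1 -3.1  1.3] w 0.05
units [-1.252  0.002  0.004] turn 0.0
tcp stand mm [-164.2   -0.4] yaw rel 0.01
```

View pics/s6c.png

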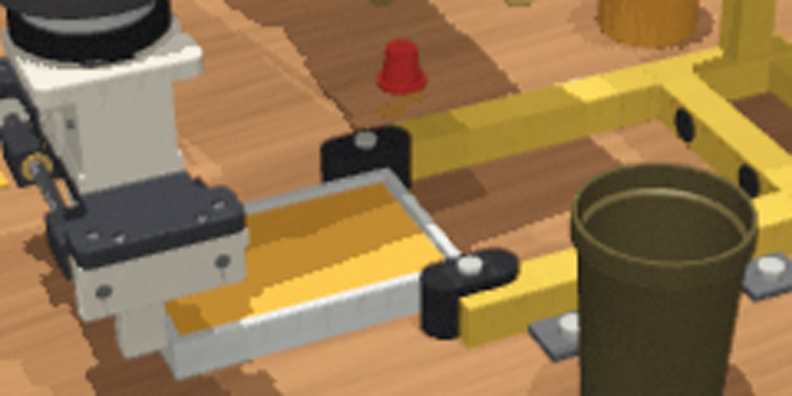

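The front edge has entered between the shoes without contact, and the 3 N push force is just sliding friction. I'll continue straight.

Call:
send_rows(
  plan=[0.43,-0.03,0,0,0,0.43,-0.07,0,0,0,0.43,-0.11,0,0,0,0.43,-0.15,0,0,0,0.43,-0.19,0,0,0,0.43,-0.23,0,0,0,0.43,-0.27,0,0,0,0.43,-0.31,0,0,0,0.43,-0.35,0,0,0,0.43,-0.39,0,0,0,0.43,-0.43,0,0,0,0.43,-0.47,0,0,0,0.43,-0.51,0,0,0,0.43,-0.55,0,0,0,0.43,-0.59,0,0,0,0.43,-0.63,0,0,0,0.43,-0.67,0,0,0,0.43,-0.7,0,0,0,0.43,-0.7,0,0,0],
)

```text
t: 10.95
eef_pos: [0.5417, -0.0785, 0.0086]
tool_rot: [-3.134, -0.001, -1.682]
contact_force: [-0.7, 0.8, 0.3]
grip_width: 0.0501
```

```bash
python3 - <<'E'
from h import *
gostand(.0235,0,.008,0)
E
```

```text
t 10.95 pos [ 0.5417 -0.0785  0.0086] yaw -96.37 F [-0.7  0.8  0.3] w 0.0501
units [-0.544  0.001  0.003] turn 0.001
tcp stand mm [-58.1  -0.2] yaw rel 0.03
```

Call:
send_rows(
  plan=[0.43,-0.03,0,0,0,0.43,-0.07,0,0,0,0.43,-0.11,0,0,0,0.43,-0.15,0,0,0,0.43,-0.19,0,0,0,0.43,-0.23,0,0,0,0.43,-0.27,0,0,0,0.43,-0.31,0,0,0,0.43,-0.35,0,0,0,0.43,-0.39,0,0,0,0.43,-0.43,0,0,0,0.43,-0.46,0,0,0,0.43,-0.48,0,0,0,0.43,-0.5,0,0,0,0.43,-0.51,0,0,0,0.43,-0.51,0,0,0],
)

```text
t: 12.28
eef_pos: [0.55, -0.0022, 0.0084]
tool_rot: [-3.134, -0.001, -1.682]
contact_force: [-0.7, -2.2, 2.3]
grip_width: 0.0498
```

```bash
python3 - <<'E'
from h import *
gostand(.0235,0,.008,0)
s=ctrl.get_image("scene")
cv2.imwrite("pics/s7c.png",cv2.resize(s["color"][170:310,240:480],None,fx=3.3,fy=3.3,interpolation=cv2.INTER_CUBIC))
d=ctrl.get_image("top");cv2.imwrite("pics/t7.png",d["color"])
E
```

```text
t 12.28 pos [ 0.55   -0.0022  0.0084] yaw -96.36 F [-0.7 -2.2  2.3] w 0.0498
units [-0.033 -0.001  0.003] turn 0.001
tcp stand mm [18.6  0.1] yaw rel 0.04
```

View pics/s7c.png

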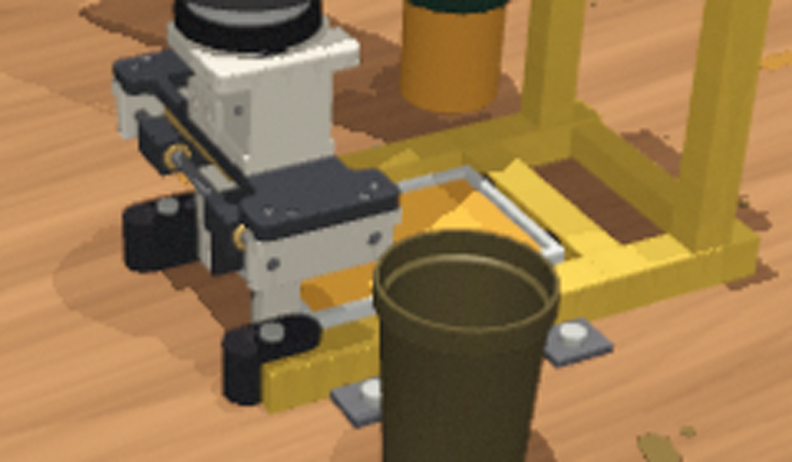

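View pics/t7.png

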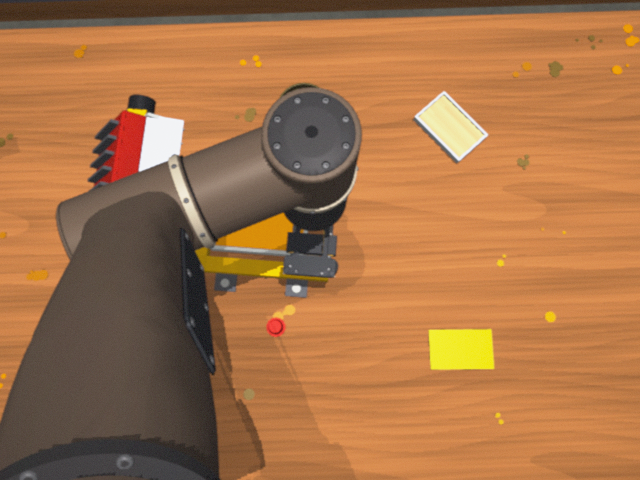

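The board is about 5 mm short of the stop, with the gap visible at crop (520,215). The fingers are between the shoes with clearance, and the arm passes well above the lamp. I'll finish in small steps and watch the force.

Call:
send_rows(
  plan=[0.43,-0.01,0,0,0,0.43,-0.02,0,0,0,0.43,-0.03,0,0,0,0.43,-0.03,0,0,0],
)

```text
t: 12.72
eef_pos: [0.5503, 0.0013, 0.0083]
tool_rot: [-3.135, -0.002, -1.682]
contact_force: [0.3, -10.0, 4.2]
grip_width: 0.0501
```

Call:
send_rows(
  plan=[0.43,-0.005,0,0,0,0.43,-0.01,0,0,0,0.43,-0.01,0,0,0],
)

```text
t: 12.97
eef_pos: [0.5502, 0.0014, 0.0083]
tool_rot: [-3.135, -0.004, -1.682]
contact_force: [2.2, -12.8, 3.2]
grip_width: 0.05
```

```bash
python3 - <<'E'
from h import *
gostand(.0235,0,.008,0)
s=ctrl.get_image("scene");cv2.imwrite("pics/s8.png",s["color"])
cv2.imwrite("pics/s8c.png",cv2.resize(s["color"][205:265,340:440],None,fx=7,fy=7,interpolation=cv2.INTER_CUBIC))
E
```

```text
t 12.97 pos [0.5502 0.0014 0.0083] yaw -96.39 F [  2.2 -12.8   3.2] w 0.05
units [-0.009 -0.002  0.002] turn 0.0
tcp stand mm [22.2  0.2] yaw rel 0.01
```

View pics/s8c.png

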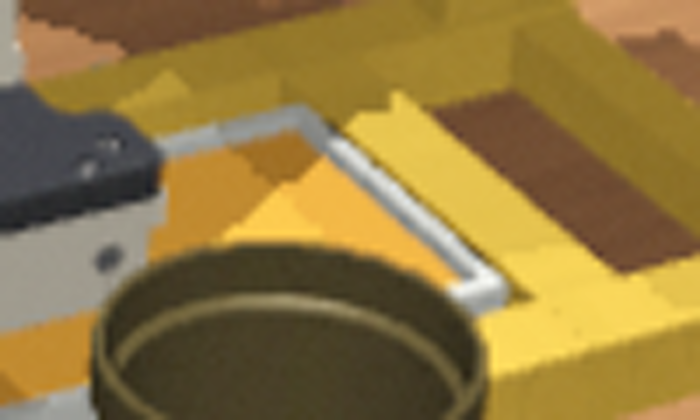

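View pics/s8.png

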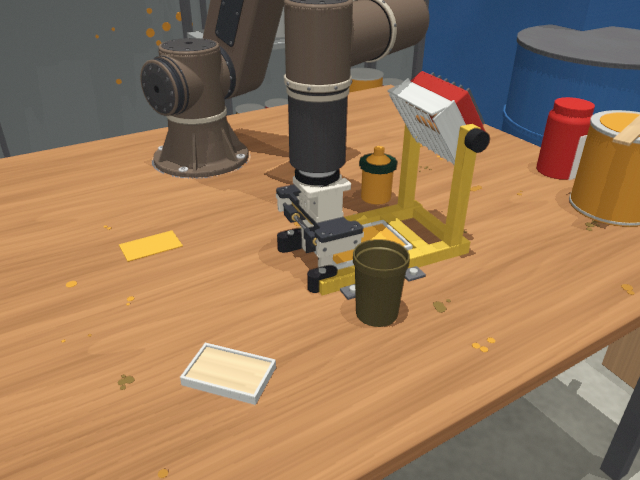

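The force rose to 13 N and the motion stalled, as expected at the stop. I'll press gently once more to seat the edge square, then back straight out.

Call:
send_rows(
  plan=[0.43,-0.01,0,0,0,0.43,-0.015,0,0,0,0.43,-0.015,0,0,0,0.43,-0.015,0,0,0],
)

```text
t: 13.35
eef_pos: [0.5502, 0.0014, 0.0083]
tool_rot: [-3.136, -0.006, -1.683]
contact_force: [2.5, -18.4, 2.6]
grip_width: 0.0499
```

Call:
send_rows(
  plan=[0.43,0.02,0,0,0,0.43,0.05,0,0,0,0.43,0.15,0,0,0,0.43,0.3,0,0,0,0.43,0.5,0,0,0,0.43,0.7,0,0,0,0.43,0.9,0,-0.1,0,0.43,1.0,0,-0.4,0,0.43,1.0,0,-0.6,0],
)

```text
t: 14.1
eef_pos: [0.5315, -0.149, 0.0992]
tool_rot: [-3.139, -0.006, -1.685]
contact_force: [1.6, 0.4, -0.1]
grip_width: 0.0502
```

Call:
send_rows(
  plan=[0.43,0.2,0.1,0,0,0.43,0.4,0.2,0,0,0.43,0.6,0.3,0,0,0.43,0.8,0.4,0,0,0.43,1.0,0.5,0,0,0.43,1.0,0.5,0,0],
)

```text
t: 14.6
eef_pos: [0.4371, -0.2921, 0.0997]
tool_rot: [-3.14, -0.005, -1.688]
contact_force: [-0.0, 0.4, 0.8]
grip_width: 0.0499
```

```bash
python3 - <<'E'
from h import *
gostand(.0235,0,.008,0)
d=ctrl.get_image("top");cv2.imwrite("pics/t9.png",d["color"])
cv2.imwrite("pics/t9c.png",cv2.resize(d["color"][150:290,180:350],None,fx=4,fy=4,interpolation=cv2.INTER_CUBIC))
E
```

```text
t 14.6 pos [ 0.4371 -0.2921  0.0997] yaw -96.73 F [-0.   0.4  0.8] w 0.0499
units [-2.043 -0.52   0.601] turn -0.007
tcp stand mm [-282.    79.9] yaw rel -0.33
```

View pics/t9.png

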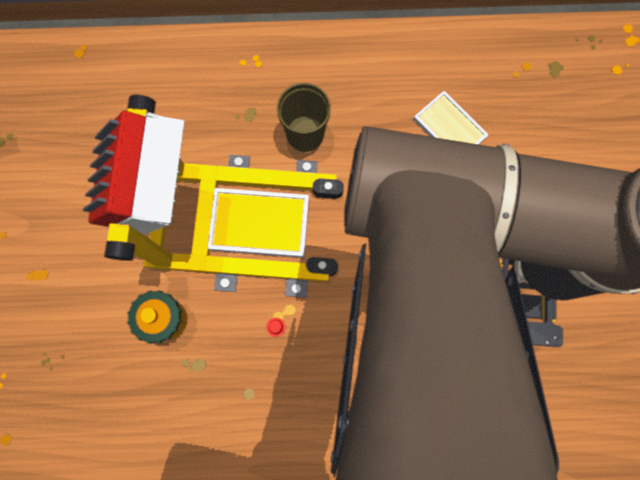

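View pics/t9c.png

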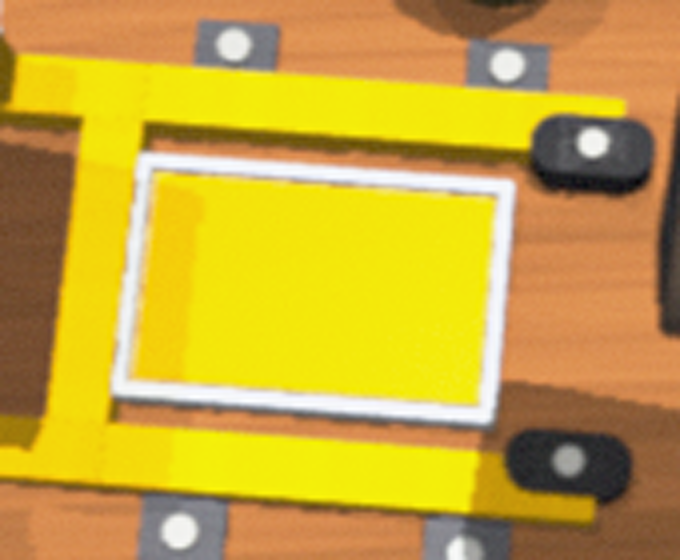

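The top view shows the board home, with its front rim against the stop bar along crop (150,150)–(112,395) and its rear past the shoes. I'll do one numeric check and compare the bystanders with the first picture.

```bash
python3 - <<'E'
from h import *
d=ctrl.get_image("top")
f=lambda u,v:(180+u/4,150+v/4)
P=tostand(ray(d,[f(140,152),f(515,180),f(493,415),f(112,388)],.022))*1000;print(P.round(1).tolist(),P.mean(0))
for i in range(4):
    v=P[i]-P[i-1];print(round((np.degrees(np.arctan2(v[1],v[0]))+45)%90-45,2),end=' ')
a=cv2.imread("pics/top0.png")
for n,(x0,y0,x1,y1) in dict(beaker=(275,80,332,135),cup=(122,285,188,350),cap=(265,315,288,337)).items(): print(n,np.abs(a[y0:y1,x0:x1].astype(int)-d["color"][y0:y1,x0:x1]).mean().round(1))
cp=centroid(d,(255,310,300,340),(0,180,80),(8,255,255))[0];print(cp)
print(ctrl.sense()["contact_force"])
E
```

```text
[[192.1, -50.9], [31.2, -51.2], [32.1, 50.8], [192.0, 52.0]] [111.86189272   0.16501815]
0.05 0.09 -0.49 0.41 beaker 16.0
cup 22.1
cap 23.3
[275.60071942 326.77338129]
[ 0.15050555  0.29223782 -0.27315593]
```

```bash
python3 -c "
from bench import ctrl
print(ctrl.sign_off())"
```

```text
the job is handed in; nothing more can be done
None
```

The board with the wet panel sits against the yellow stop bar, and I handed the job in at about 14.7 s on the robot's clock. I pushed it along the bench with two fingertips on its rear edge: a shallow arc to line it up, a check from above, then straight through the mouth. The fingers touched neither the paint nor the shoes as far as the pictures show.

**Last checks**
- **Position:** the front edge is at 192 mm and the rear at 32 mm from the mouth, against 193 and 33 mm expected. The board is centred within 0.5 mm.
- **Squareness:** the board's edges read within 0.5° of the stand axis from hand-read corners; the front edge itself reads 0.05°.
- **Seating:** the push stalled while the force rose to 18 N, and after backing out the fingers touch nothing.
- **Bystanders:** the cap is within 0.1 px of where it started. The beaker and cup look unmoved by eye.

**Checks that disagreed**
- **Scene camera:** before the mouth, its board angle scattered from -3.4° to +1.3°. I backed the arm off and used the top camera's result, which was within 0.15° and centred within 0.5 mm.
- **Bystander comparison:** comparing brightness before and after told me nothing, because the later picture was lit differently.

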